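# Hold a hand magnifier in focus over a drum bearing

## Robot

A 7-joint arm with a two-finger parallel gripper is mounted at the origin on the work surface. World frame = base frame: x ahead of the robot, y to its left, z up, the work surface at z = 0. Lengths are in m, angles in rad, forces in N, time in s.
With the tool pointing down it reaches from about 0.4 to 0.85 m from the base axis. Payload 10.4 kg.
Tool frame: the origin (TCP) lies on the centre line of the jaws, within the pads' length; the fingertips stand 22 mm ahead of it and the grasp point (between the pads) lies 3 mm ahead of it; z points along the fingers, y is the direction in which the jaws open and shut (so a half turn about z gives the same grasp; the last joint's range is limited). The gripper opens to 85 mm and grips with 20 to 120 N. Pads are 22 mm wide; open, the fingers measure 114 mm over their backs; the gripper's body (76 mm by 85 mm) begins 54 mm behind the grasp point. The pads swing forward as they close: fully open they stand 13 mm farther back than shut.
Start: joints at [-1.17, 0.332, -0.065, 1.46, 0.022, 1.35, -0.088], TCP at [0.257, 0.57, 0.253] pointing down, gripper open.
Joint ranges: [-2.6, 2.6], [-0.5, 2.12], [-1.47, 1.34], [0.16, 2.42], [-1.27, 4.41], [0.06, 2.06], [-2.6, 2.6]. Speed limits (rad/s): [2.22, 2.22, 2.79, 2.79, 3.14, 3.14, 3.14].

## Interface

Orientations are given as a unit quaternion [x, y, z, w].
In Python, from workcell import manip gives the robot as it stands. The module is installed in compiled form; this text tells all that it offers.
- The arm moves only by the shell command python3 -m crank 'ROWS' [FORCE]. ROWS is JSON, a list of rows, each a list of 3 entries, a list of its own where there are three numbers: the opening, from -1 (shut) to 1 (fully open), then the shift along the tool's x, y, z normalised to -1 to 1, where 1 is 80 mm, then the turn, a rotation vector about the tool's x, y, z normalised to -1 to 1, where 1 is pi/4 rad. In form: [[jaw, [tx, ty, tz], [ax, ay, az]], ...]. A call has exactly 5 rows; each row shifts and turns the commanded pose from where the row before left it, along the tool's axes as they then stand; what a row does not reach is not made up. A row lasts 1/10 s, in which the tool goes at most 50 mm and 8.59 degrees, less where a joint would pass 70% of its speed; a pose out of reach is approached as far as the arm can. A call with a number of a shift or a turn outside -1 to 1 is refused whole. A call with a gripper value outside its range is refused whole. The fingers move at their own pace and stop on an object; FORCE is the grip in N (left out, the last holds). Time passes only in rows, so rows that do not move let the fingers close, or fill a call up. It gives the time, the measured TCP pose, the force and the opening at its end, in the units of the state.
- manip.get_obs(): the state, without advancing time (a new reading comes with each control period).
- manip.camera(name): name is "side" or "top"; returns the picture (480x640x3 uint8, blue, green, red); there is no depth.
- manip.camera_info(name): a dict with "K" (3x3 intrinsics, pixels), "camera_from_world" (4x4, takes a point from world to camera coordinates). Camera axes: x right, y down, z forward; pixel columns grow to the right and rows downward; lengths in m; the calibration is good to about 2 mm. A picture is of the moment at which its call begins. camera_info takes no time and is no camera call.
- manip.hand_in(): hands the job in, once; it reports no verdict.
The state is a dict: "clock": time; "joint_pos": joint angles; "joint_velocities": joint speeds; "tau": joint torques, N m; "position": TCP position; "ee_rot": TCP orientation; "ft_force": force on the tool from outside, world axes, zero at the start; "torque": the same for the moment, N m; "grip_width": opening from 0.0 (shut) to 1.0 (fully open).
Only numpy, scipy, OpenCV 4.12 (cv2) and the standard library are available. Lean on these libraries where they do the work, as an engineer would, in place of code of your own. Each camera call takes 0.05 s, during which the arm holds its last target.

## Task

Lay the larger of the two ball bearings flat in the middle of the round black stage plate of the pillar stand, setting it down rather than dropping it. Then pick up the hand magnifier and hold it level over that bearing, lens centred on it and at the focal height, which is marked by the top face of the collar clamped on the pillar. Finish while still holding the magnifier there, steady and touching nothing but your gripper; do not touch the bearing with the magnifier, and leave the small bearing, the grease tin and the screwdriver where they lie.

Things in the scene. Friction and masses are not known exactly. Their poses are not given: they have to be found in the camera images.
- stand: Fixed pillar stand of a bench microscope, head removed. Grey base 225 x 170 x 20 mm; origin on the bench under the stage plate's centre, z up; the base spans x -75 to 150, y -85 to 85 mm. A bright steel pillar, 25 mm thick, top 200 mm above the bench, stands at x = 115 mm (the side away from the robot); nothing stands on the base elsewhere.
- stage (a point): Centre of the top face of the round black stage plate (95 mm across), 22 mm above the bench; axes as the stand's.
- collar_top (a point): Centre of the top face of the dark steel collar (42 mm across, 18 mm tall, black thumb screw at its far side) clamped tight on the pillar. The height of this face, 100 to 140 mm above the bench, is the focal height. z is up; it does not move.
- bearing_center (a point): Centre, half-way up, of the larger open steel ball bearing: 52 mm outside diameter, 25 mm bore, 15 mm tall, about 130 g, lying flat on the bench; z is its axis. It is grasped across its outside.
- small_bearing_center (a point): Centre, half-way up, of the small steel ball bearing: 35 mm outside diameter, 15 mm bore, 11 mm tall, lying flat on the bench. A bystander, 100 to 115 mm from the larger bearing, centre to centre.
- lens_center (a point): Centre of the hand magnifier's lens, half-way up its rim: round glass in a black rim 82 mm across and 16 mm tall. The magnifier lies flat on the bench, so this point starts 8 mm above it; z is the lens axis, up. The handle runs from the rim along -x.
- handle_grip (a point): Grip point of the magnifier's handle, half-way up it, 75 mm from the lens centre along -x; axes as the lens. Straight black handle, flat upright sides, 18 mm wide (y), 16 mm tall, reaching from 21 mm on the lens side of this point to 79 mm behind. About 140 g, balance point near the rim: grip firmly (25 N or more) or it may droop.
- tin_center (a point): Centre of the closed round aluminium grease tin, 73 mm across and 58 mm tall, standing on the bench. A bystander.
- screwdriver: Screwdriver with a black handle, 180 mm long, lying on the far part of the bench; origin under its middle, x along it. A bystander.
Not all that is in view belongs to the job. Of the things shaped like the part that bears lens_center, the black one is meant.

How it is judged:
By the outcome, as a careful person would: the job done as asked, in the order asked, and still so for the second after the job is handed in, while the arm keeps its last pose, push and grip.
It also fails if it takes over 67 s, if anything falls off the work surface, if the arm or the gripper's body presses on something with over 40 N, if the wrist force passes 120 N, or if a joint passes its speed limit or range.

## Working session

There is one attempt and no reset: what is moved stays moved. The work goes in short steps, Python scripts to look and compute and a shell command to move; the robot and the scene stay as the last step left them, time stands still between calls to the robot, and variables do not carry over. Pictures are saved under pics/ and viewed, and the job is handed in when it is done.

```bash
mkdir -p pics; python3 - <<'E'
from workcell import manip
import cv2
for n in("side","top"):
    cv2.imwrite(f"pics/{n}0.png",manip.camera(n)); i=manip.camera_info(n); print(n,i["K"],i["camera_from_world"])
print(manip.get_obs())
E
```

```text
side [[621.14777484   0.         315.72978804]
 [  0.         621.14777484 238.2668767 ]
 [  0.           0.           1.        ]] [[ 0.99190748 -0.12621698 -0.01374153 -0.47944761]
 [-0.09527148 -0.6684025  -0.73767299  0.12026078]
 [ 0.08392198  0.73301253 -0.67501832  1.43289896]
 [ 0.          0.          0.          1.        ]]
top [[498.96814866   0.         316.86807524]
 [  0.         498.96814866 236.30883129]
 [  0.           0.           1.        ]] [[ 0.01408075 -0.99985686 -0.00938003 -0.01430227]
 [-0.99046136 -0.01266124 -0.13720779  0.48359743]
 [ 0.13706939  0.01122255 -0.99049787  0.99552337]
 [ 0.          0.          0.          1.        ]]
{'clock': 0.1, 'joint_pos': array([-1.16956828,  0.33275871, -0.06471504,  1.46085431,  0.0215766 ,
        1.34990943, -0.08849631]), 'joint_velocities': array([-3.49264966e-04, -2.04260524e-03,  6.58416107e-04, -1.22677009e-03,
        4.85746004e-04, -1.29778352e-03, -6.42653994e-05]), 'tau': array([ 1.63288991e-03, -6.26742482e+01,  4.90708533e-02, -3.92427492e+01,
        1.63865543e-02,  6.87004271e-03, -1.15697819e-06]), 'position': array([0.2568923 , 0.56942341, 0.25262816]), 'ee_rot': array([ 2.10315850e-01,  9.77633296e-01, -6.06899625e-04, -1.15407530e-04]), 'ft_force': array([ 0.83382103, -0.27436884, -0.5338741 ]), 'torque': array([ 0.05613314,  0.01959201, -0.00817294]), 'grip_width': 1.0042270256092416}
```

View pics/side0.png

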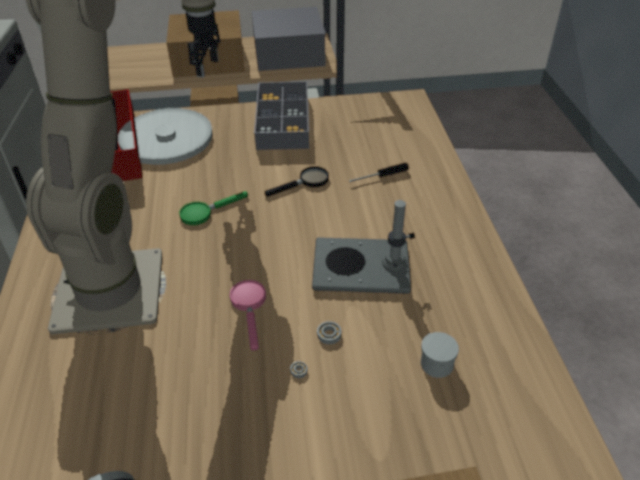

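View pics/top0.png

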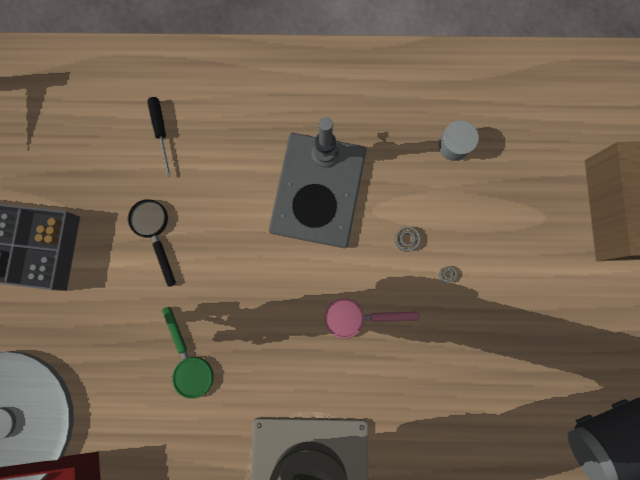

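Top view: stand plate at (315,205), large bearing (407,239), small one (450,274), black magnifier (148,218) with its handle to (170,283), tin (459,140). The pink and green magnifiers are decoys. I'll zoom in to measure.

```bash
cat > h.py <<'E'
import numpy as np,cv2
from workcell import manip
from scipy.spatial.transform import Rotation as R
C={n:manip.camera_info(n) for n in("side","top")}
def proj(n,p):
    M=np.array(C[n]["camera_from_world"]);K=np.array(C[n]["K"])
    q=K@(M[:3,:3]@np.asarray(p,float)+M[:3,3]); return q[:2]/q[2]
def ray(n,uv):
    M=np.array(C[n]["camera_from_world"]);K=np.array(C[n]["K"])
    c=-M[:3,:3].T@M[:3,3]; d=M[:3,:3].T@np.linalg.solve(K,[uv[0],uv[1],1.]); return c,d
def atz(n,uv,z):
    c,d=ray(n,uv); return c+d*(z-c[2])/d[2]
def crop(img,x0,y0,x1,y1,s,fn):
    cv2.imwrite(fn,cv2.resize(img[y0:y1,x0:x1],None,fx=s,fy=s,interpolation=cv2.INTER_CUBIC))
E
python3 - <<'E'
from h import *
t=cv2.imread("pics/top0.png");s=cv2.imread("pics/side0.png")
a=cv2.resize(t[110:260,255:385],None,fx=4,fy=4,interpolation=cv2.INTER_CUBIC)
cv2.imwrite("pics/c_stand.png",a[:600])
crop(t,380,210,480,300,6,"pics/c_bear.png")
crop(t,110,180,210,300,5,"pics/c_mag.png")
crop(s,300,190,430,310,5,"pics/c_sstand.png")
crop(s,250,155,350,205,8,"pics/c_smag.png")
crop(s,280,310,360,390,7,"pics/c_sbear.png")
E
```

```text
(no output)
```

View pics/c_stand.png

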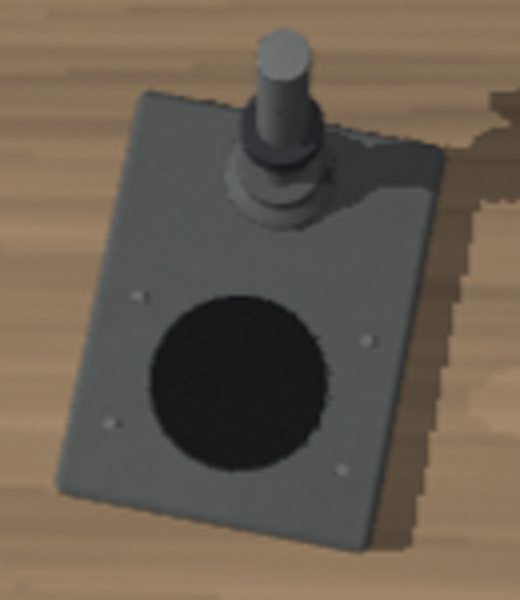

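View pics/c_bear.png

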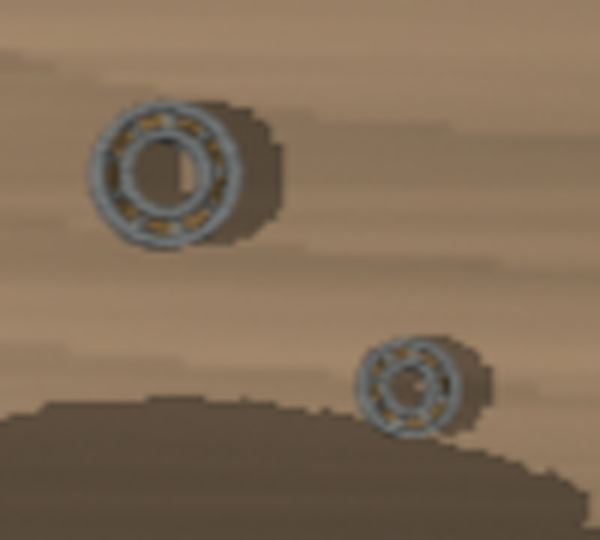

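View pics/c_mag.png

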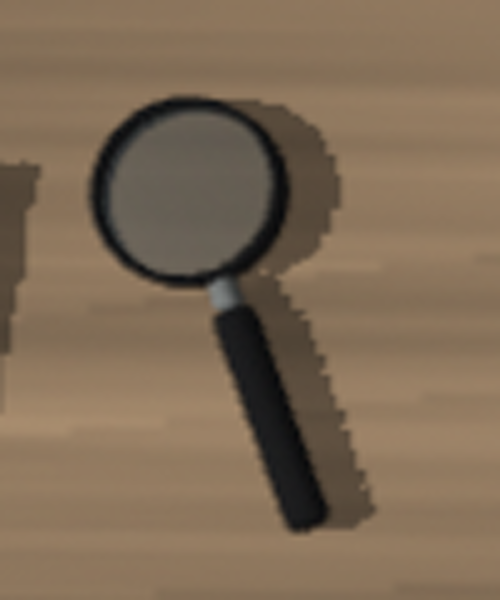

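View pics/c_sstand.png

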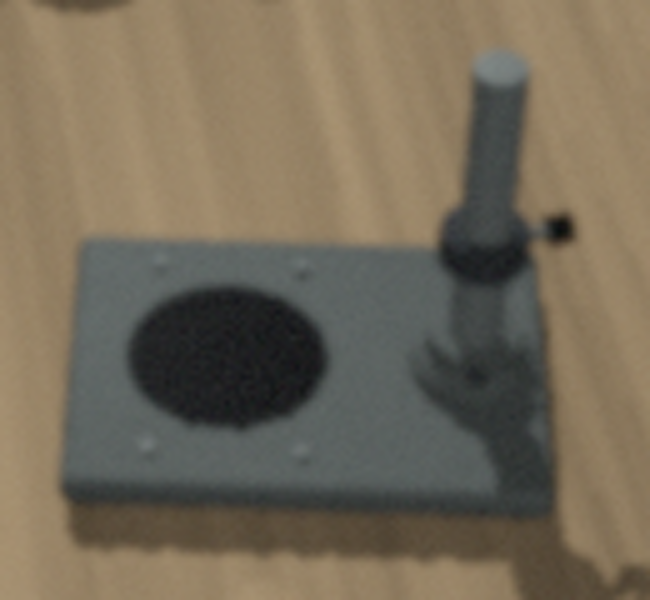

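View pics/c_smag.png

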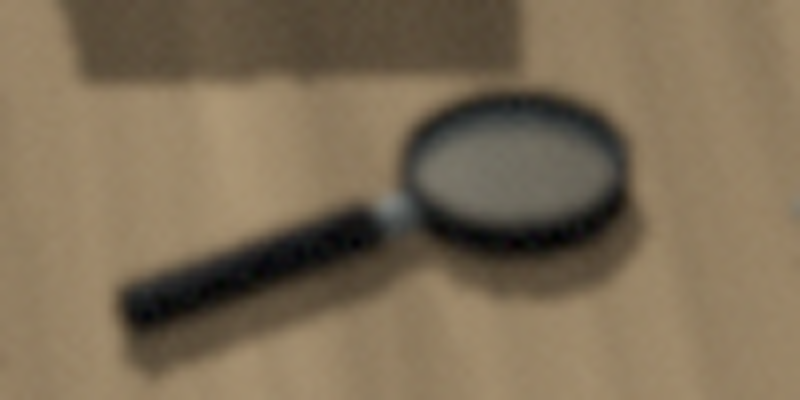

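View pics/c_sbear.png

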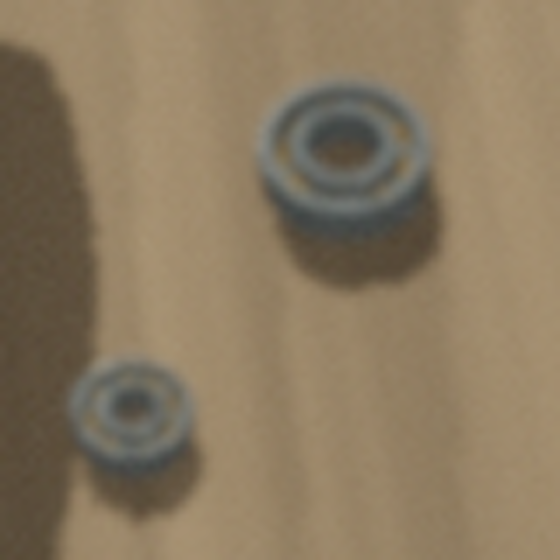

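```bash
python3 - <<'E'
from h import *
def u(x,y,s,x0,y0): return np.array([(x+.5)/s-.5+x0,(y+.5)/s-.5+y0])
T=lambda x,y:u(x,y,4,255,110); S=lambda x,y:u(x,y,5,300,190)
B=lambda x,y:u(x,y,6,380,210); SB=lambda x,y:u(x,y,7,280,310)
M=lambda x,y:u(x,y,5,110,180); SM=lambda x,y:u(x,y,8,250,155)
print("stage",atz("top",T(239,383),.022),atz("side",S(227.5,356),.022))
print("piltop",atz("top",T(284,55),.2),atz("side",S(500,70),.2))
print("basecorners",[atz("top",T(*p),.02)[:2].round(4) for p in((147,92),(444,150),(365,551),(58,490))])
print("bear",atz("top",B(165.5,174),.015),atz("side",SB(344,150),.015))
print("small",atz("top",B(409,387),.011),atz("side",SB(132,410),.011))
print("lens",atz("top",M(190,192),.012),atz("side",SM(516,163),.016))
print("hstart,end",atz("top",M(231,312),.016),atz("top",M(306,528),.012),atz("side",SM(365,220),.014),atz("side",SM(137,300),.016))
print("pil dims")
E
```

```text
stage [ 0.55090027 -0.00150933  0.022     ] [ 0.55305782 -0.00256746  0.022     ]
piltop [ 0.6637924  -0.02242202  0.2       ] [ 0.66495026 -0.02402151  0.2       ]
basecorners [array([0.7101, 0.0504]), array([ 0.6795, -0.1093]), array([ 0.4631, -0.0683]), array([0.4931, 0.0924])]
bear [ 0.48388323 -0.19673286  0.015     ] [ 0.48586732 -0.20003109  0.015     ]
small [ 0.41099709 -0.28088164  0.011     ] [ 0.41233946 -0.28287083  0.011     ]
lens [0.52132387 0.35224368 0.012     ] [0.52351236 0.35045215 0.016     ]
hstart,end [0.46974842 0.33043254 0.016     ] [0.38002909 0.29514739 0.012     ] [0.46853276 0.32828703 0.014     ] [0.38796169 0.29273241 0.016     ]
pil dims
```

```bash
python3 - <<'E'
from h import *
ax={"top":(0.6638,-0.0224),"side":(0.66495,-0.0240)}
reg={"top":(300,110,350,175),"side":(380,195,430,255)}
th=np.linspace(0,2*np.pi,120)
for n in ax:
    im=cv2.imread(f"pics/{n}0.png");x0,y0,x1,y1=reg[n];s=8;out=[]
    for h in (.110,.116,.122,.128):
        a=cv2.resize(im[y0:y1,x0:x1],None,fx=s,fy=s,interpolation=cv2.INTER_CUBIC)
        a=np.clip(a.astype(float)*1.8,0,255).astype(np.uint8)
        for z,r,c in((h,.021,(0,0,255)),(h-.018,.021,(0,255,255)),(.2,.0125,(0,255,0))):
            p=np.array([(proj(n,(ax[n][0]+r*np.cos(t),ax[n][1]+r*np.sin(t),z))-[x0,y0]+.5)*s-.5 for t in th])
            cv2.polylines(a,[np.round(p).astype(int)],True,c,1)
        cv2.putText(a,str(h),(5,20),0,.6,(255,255,255),1);out.append(a)
    w=np.vstack([np.hstack(out[:2]),np.hstack(out[2:])]);w=w[:,:] 
    f=min(800/w.shape[1],600/w.shape[0],1) 
    f=min(1,f); cv2.imwrite(f"pics/col_{n}.png",cv2.resize(w,None,fx=f,fy=f,interpolation=cv2.INTER_AREA))
E
```

```text
(no output)
```

View pics/col_side.png

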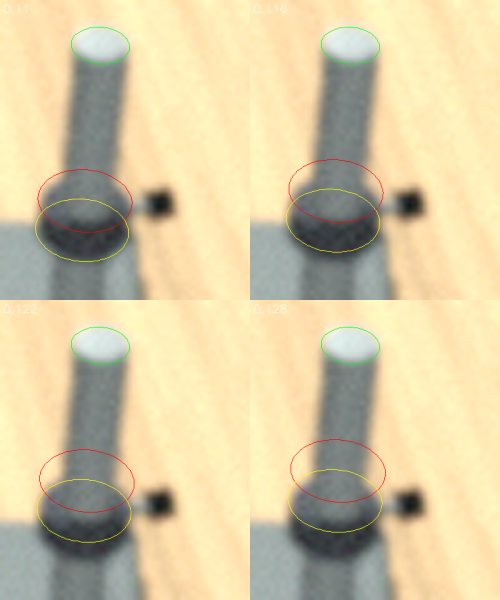

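View pics/col_top.png

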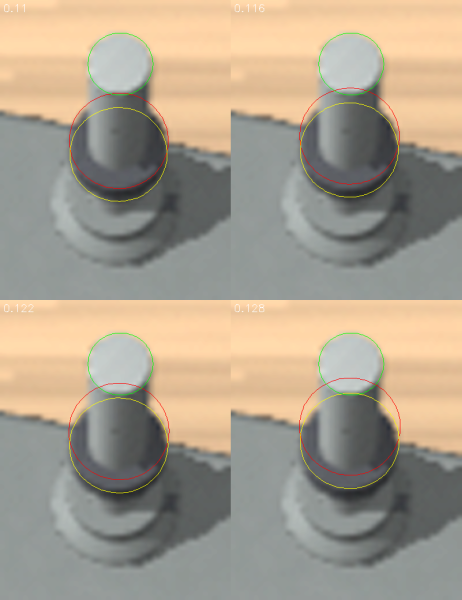

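```bash
python3 - <<'E'
from h import *
ax={"top":(0.6638,-0.0224),"side":(0.66495,-0.0240)}
reg={"top":(305,125,345,165),"side":(380,220,425,258)}
th=np.linspace(0,2*np.pi,120)
for n in ax:
    im=cv2.imread(f"pics/{n}0.png");x0,y0,x1,y1=reg[n];s=7;out=[]
    for h in (None,.100,.106,.112):
        a=cv2.resize(im[y0:y1,x0:x1],None,fx=s,fy=s,interpolation=cv2.INTER_CUBIC)
        a=np.clip(a.astype(float)*2.2,0,255).astype(np.uint8)
        if h:
          for z,r,c in((h,.021,(0,0,255)),(h-.018,.021,(0,255,255)),(.2,.0125,(0,255,0))):
            p=np.array([(proj(n,(ax[n][0]+r*np.cos(t),ax[n][1]+r*np.sin(t),z))-[x0,y0]+.5)*s-.5 for t in th])
            cv2.polylines(a,[np.round(p).astype(int)],True,c,1)
        cv2.putText(a,str(h),(5,20),0,.6,(255,0,0),1);out.append(a)
    cv2.imwrite(f"pics/col2_{n}.png",np.vstack([np.hstack(out[:2]),np.hstack(out[2:])]))
E
```

```text
(no output)
```

View pics/col2_side.png

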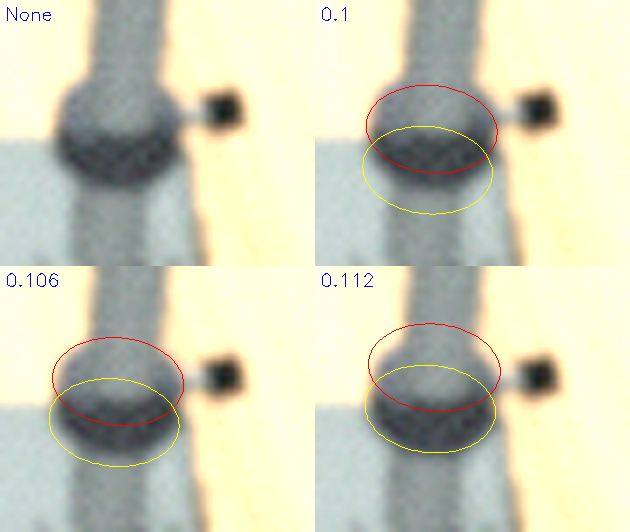

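View pics/col2_top.png

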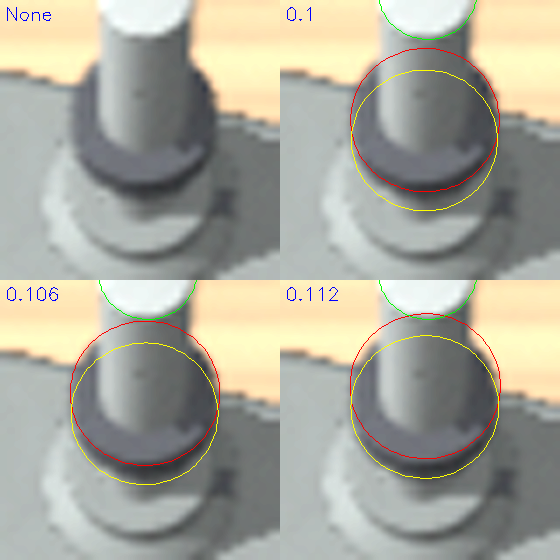

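```bash
python3 - <<'E'
from h import *
from scipy.ndimage import map_coordinates
ax={"top":(0.6639,-0.0226),"side":(0.6655,-0.0240)}
for n in ax:
    g=cv2.cvtColor(cv2.imread(f"pics/{n}0.png"),cv2.COLOR_BGR2GRAY).astype(float)
    c=ax[n]; cam=ray(n,(0,0))[0]; az=np.arctan2(cam[1]-c[1],cam[0]-c[0])
    def val(r,z,ths):
        p=np.array([proj(n,(c[0]+r*np.cos(t),c[1]+r*np.sin(t),z)) for t in ths]); return map_coordinates(g,[p[:,1],p[:,0]],order=1).mean()
    # profile along projected z at radius .021 front arc: mean gray vs z
    f=az+np.radians(np.linspace(-45,45,31))
    print(n,"front arc r=.021: z,gray")
    print([(round(z*1000),round(val(.021,z,f))) for z in np.arange(.080,.122,.002)])
    b=np.concatenate([az+np.pi+np.radians(np.linspace(50,75,15)),az+np.pi-np.radians(np.linspace(50,75,15))])
    print("back arc"); print([(round(z*1000),round(val(.021,z,b))) for z in np.arange(.080,.134,.002)])
E
```

```text
top front arc r=.021: z,gray
[(80, 62), (82, 62), (84, 61), (86, 59), (88, 56), (90, 52), (92, 48), (94, 43), (96, 39), (98, 36), (100, 34), (102, 33), (104, 33), (106, 36), (108, 40), (110, 44), (112, 48), (114, 50), (116, 51), (118, 52), (120, 52)]
back arc
[(80, 46), (82, 47), (84, 47), (86, 48), (88, 49), (90, 50), (92, 52), (94, 55), (96, 59), (98, 63), (100, 69), (102, 75), (104, 82), (106, 89), (108, 96), (110, 102), (112, 108), (114, 112), (116, 115), (118, 116), (120, 117), (122, 117), (124, 116), (126, 116), (128, 115), (130, 114), (132, 113), (134, 113)]
side front arc r=.021: z,gray
[(80, 73), (82, 74), (84, 73), (86, 72), (88, 70), (90, 64), (92, 57), (94, 48), (96, 41), (98, 35), (100, 32), (102, 32), (104, 32), (106, 33), (108, 35), (110, 36), (112, 39), (114, 43), (116, 49), (118, 55), (120, 60)]
back arc
[(80, 51), (82, 49), (84, 49), (86, 52), (88, 56), (90, 60), (92, 64), (94, 67), (96, 68), (98, 70), (100, 75), (102, 81), (104, 90), (106, 99), (108, 108), (110, 116), (112, 122), (114, 125), (116, 126), (118, 126), (120, 127), (122, 127), (124, 128), (126, 128), (128, 129), (130, 129), (132, 129), (134, 129)]
```

Measured from both cameras:
- **Stage:** (0.552, -0.002), yaw about -10.8°.
- **Large bearing:** (0.485, -0.198). The small bearing is 111 mm away, which fits the given spacing.
- **Lens:** (0.522, 0.351), yaw about 22°. The handle end is 154 mm from the lens centre, as expected.
- **Collar top:** about 0.109.

Moving first towards +x, then turning.

```bash
cat >> h.py <<'E'
def go(x,y,z,yaw=None):
    "yaw: desired world angle (deg) of tool y"
    o=manip.get_obs();Rm=R.from_quat(o["ee_rot"]);
    d=np.array([x,y,z])-o["position"]
    print("tool shift units",(Rm.inv().apply(d)/.08).round(3),"mm",(d*1000).round(1),"dist",round(np.linalg.norm(d)*1000))
    X=Rm.as_matrix();cur=np.degrees(np.arctan2(X[1,1],X[0,1]));print("tooly yaw",cur.round(2),"z",X[:,2].round(4))
    if yaw is not None:
        # desired: z down exactly
        a=np.radians(yaw);yy=np.array([np.cos(a),np.sin(a),0]);zz=np.array([0,0,-1.]);xx=np.cross(yy,zz)
        rv=(Rm.inv()*R.from_matrix(np.c_[xx,yy,zz])).as_rotvec();print("turn units",(rv/(np.pi/4)).round(3),"deg",np.degrees(rv).round(2))
    print("t",o["clock"].__round__(2) if hasattr(o["clock"],"__round__") else o["clock"],"pos",o["position"].round(4),"F",o["ft_force"].round(1),"grip",round(float(o["grip_width"]),3),"q",o["joint_pos"].round(2))
E
python3 -m crank '[[1,[-0.45,0.2,0],[0,0,0]],[1,[-0.45,0.2,0],[0,0,0]],[1,[-0.45,0.2,0],[0,0,0]],[1,[-0.45,0.2,0],[0,0,0]],[1,[-0.2,0.1,0],[0,0,0]]]' 60
python3 -c "
from h import *
go(.485,-.198,.2,-22)"
```

```text
clock: 0.6
position: [0.4367, 0.5676, 0.2522]
ee_rot: [0.212, 0.977, -0.001, 0.001]
ft_force: [0.3, -0.6, 1.0]
grip_width: 0.997
tool shift units [-4.519 -8.455  0.674] mm [  48.3 -765.6  -52.2] dist 769
tooly yaw 65.49 z [ 0.0011 -0.0022 -1.    ]
turn units [0.    0.003 1.944] deg [1.000e-02 1.500e-01 8.749e+01]
t 0.6 pos [0.4367 0.5676 0.2522] F [ 0.3 -0.6  1. ] grip 0.997 q [-0.99  0.54  0.01  1.18 -0.    1.43  0.17]
```

```bash
for i in 1; do python3 -m crank '[[1,[-0.27,-0.5,0],[0,0,0]],[1,[-0.27,-0.5,0],[0,0,0]],[1,[-0.27,-0.5,0],[0,0,0]],[1,[-0.27,-0.5,0],[0,0,0]],[1,[-0.27,-0.5,0],[0,0,0]]]'
python3 -m crank '[[1,[-0.27,-0.5,0],[0,0,0]],[1,[-0.27,-0.5,0],[0,0,0]],[1,[-0.27,-0.5,0],[0,0,0]],[1,[-0.27,-0.5,0],[0,0,0]],[1,[-0.27,-0.5,0],[0,0,0]]]'
python3 -m crank '[[1,[0,0,0],[0,0,0.185]],[1,[0,0,0],[0,0,0.185]],[1,[0,0,0],[0,0,0.185]],[1,[0,0,0],[0,0,0.185]],[1,[0,0,0],[0,0,0.185]]]'
python3 -m crank '[[1,[0,0,0],[0,0,0.185]],[1,[0,0,0],[0,0,0.185]],[1,[0,0,0],[0,0,0.185]],[1,[0,0,0],[0,0,0.185]],[1,[0,0,0],[0,0,0.185]]]'
done
python3 -c "
from h import *
go(.485,-.198,.12,-22)"
```

```text
clock: 1.1
position: [0.4484, 0.3408, 0.2529]
ee_rot: [0.21, 0.978, -0.0, -0.0]
ft_force: [1.6, -0.6, 0.8]
grip_width: 1.004
clock: 1.6
position: [0.4645, 0.1142, 0.2531]
ee_rot: [0.21, 0.978, 0.0, -0.0]
ft_force: [0.6, 1.0, -1.0]
grip_width: 0.998
clock: 2.1
position: [0.4646, 0.116, 0.253]
ee_rot: [0.547, 0.837, -0.0, -0.0]
ft_force: [0.5, -0.2, -0.7]
grip_width: 0.998
clock: 2.6
position: [0.4646, 0.116, 0.253]
ee_rot: [0.808, 0.589, -0.0, -0.0]
ft_force: [-0.6, 0.3, -0.3]
grip_width: 0.998
tool shift units [-3.657  1.448  1.663] mm [  20.4 -314.  -133. ] dist 342
tooly yaw -17.87 z [-6.e-04 -2.e-04 -1.e+00]
turn units [-0.001  0.     0.092] deg [-0.03  0.02  4.13]
t 2.6 pos [0.4646 0.116  0.253 ] F [-0.6  0.3 -0.3] grip 0.998 q [-0.56  0.    0.22  1.84 -0.    1.3  -0.65]
```

```bash
python3 -m crank '[[1,[-0.46,0.18,0.1],[0,0,0]],[1,[-0.46,0.18,0.1],[0,0,0]],[1,[-0.46,0.18,0.1],[0,0,0]],[1,[-0.46,0.18,0.2],[0,0,0]],[1,[-0.46,0.18,0.2],[0,0,0]]]'
python3 -m crank '[[1,[-0.46,0.18,0.3],[0,0,0]],[1,[-0.46,0.18,0.3],[0,0,0]],[1,[-0.44,0.18,0.3],[0,0,0]],[1,[0,0,0.06],[0,0,0]],[1,[0,0,0],[0,0,0.09]]]'
python3 - <<'E'
from h import *
for n in("side","top"): cv2.imwrite(f"pics/{n}1.png",manip.camera(n))
go(.485,-.198,.03,-22)
E
```

```text
clock: 3.1
position: [0.4779, -0.0826, 0.1969]
ee_rot: [0.807, 0.591, 0.0, 0.0]
ft_force: [1.1, -0.1, 0.2]
grip_width: 1.0
clock: 3.6
position: [0.4853, -0.1987, 0.1189]
ee_rot: [0.828, 0.561, -0.001, -0.001]
ft_force: [0.2, 0.6, 0.1]
grip_width: 1.005
tool shift units [-0.01  -0.012  1.126] mm [ -1.3  -0.4 -90.1] dist 90
tooly yaw -21.66 z [-1.e-03  2.e-04 -1.e+00]
turn units [-0.001  0.     0.007] deg [-0.06  0.01  0.34]
t 3.7 pos [ 0.4863 -0.1976  0.1201] F [ 0.6  0.8 -0.4] grip 0.997 q [-0.18  0.25  0.55  1.91 -0.15  1.03  0.05]
```

View pics/side1.png

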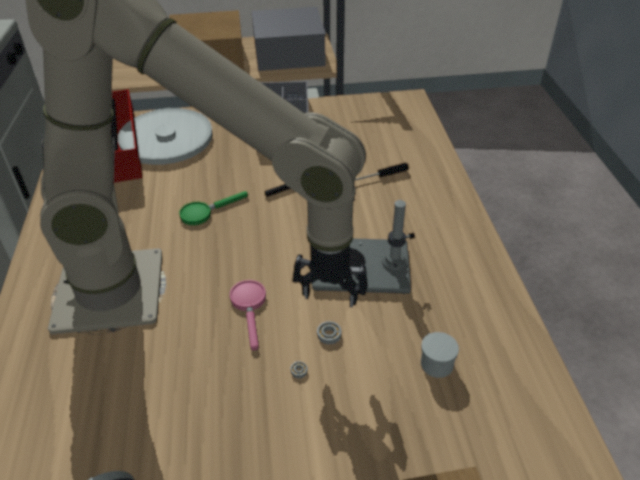

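View pics/top1.png

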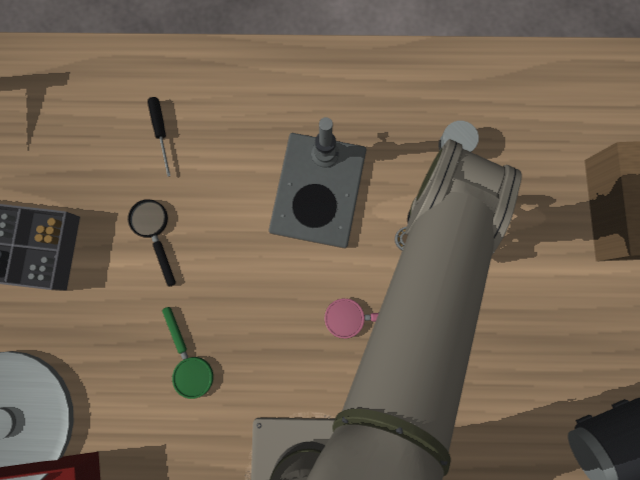

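The gripper is above the bearing, with the jaws clear of the small one. Descending.

```bash
python3 -m crank '[[1,[0,0,0.25],[0,0,0]],[1,[0,0,0.25],[0,0,0]],[1,[0,0,0.25],[0,0,0]],[1,[0,0,0.15],[0,0,0]],[1,[0,0,0],[0,0,0]]]'
python3 - <<'E'
from h import *
im=manip.camera("side");crop(im,270,250,370,390,4,"pics/d1.png")
go(.485,-.198,.023,-22)
E
```

```text
clock: 4.2
position: [0.4857, -0.1971, 0.0473]
ee_rot: [0.827, 0.563, -0.001, -0.001]
ft_force: [-0.2, -0.1, -0.1]
grip_width: 0.998
tool shift units [-0.012 -0.014  0.318] mm [ -1.4  -0.5 -25.4] dist 25
tooly yaw -21.52 z [-8.e-04  2.e-04 -1.e+00]
turn units [-0.001  0.     0.011] deg [-0.05  0.01  0.48]
t 4.25 pos [ 0.4864 -0.1975  0.0484] F [ 0.3 -0.3 -0.3] grip 1.004 q [-0.15  0.36  0.51  1.95 -0.23  0.88  0.11]
```

View pics/d1.png

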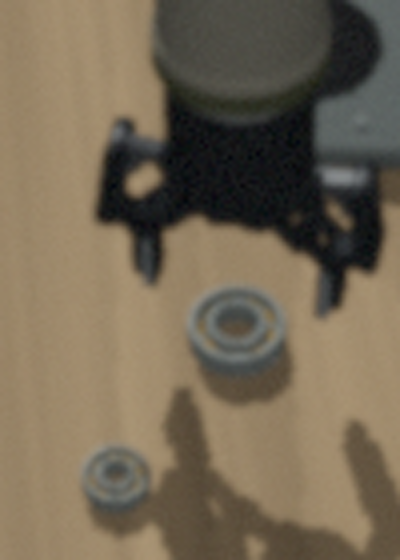

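```bash
python3 - <<'E'
from h import *
for z in(.026,.032,.038,.04): print(z,proj("side",(.4864,-.1975,z)))
E
python3 -m crank '[[1,[0,0,0.1],[0,0,0]],[1,[-0.01,-0.01,0.1],[0,0,0]],[1,[0,0,0.1],[0,0,0]],[1,[0,0,0.02],[0,0,0]],[1,[0,0,0],[0,0,0]]]'
python3 -c "
from h import *
go(.485,-.198,.021,-22)"
```

```text
0.026 [328.79634141 326.72193187]
0.032 [328.79764777 324.89306089]
0.038 [328.79896224 323.05282317]
0.04 [328.79940222 322.43686632]
clock: 4.75
position: [0.4852, -0.1982, 0.0225]
ee_rot: [0.827, 0.562, -0.0, -0.0]
ft_force: [-0.8, -0.2, 0.7]
grip_width: 1.002
tool shift units [ 0.001 -0.003  0.019] mm [-0.2  0.2 -1.5] dist 2
tooly yaw -21.58 z [-7.e-04  1.e-04 -1.e+00]
turn units [-0.001  0.     0.009] deg [-0.04  0.01  0.42]
t 4.75 pos [ 0.4852 -0.1982  0.0225] F [-0.8 -0.2  0.7] grip 1.002 q [-0.13  0.41  0.5   1.97 -0.26  0.83  0.14]
```

```bash
python3 -m crank '[[-1,[0,0,0],[0,0,0]],[-1,[0,0,0],[0,0,0]],[-1,[0,0,0],[0,0,0]],[-1,[0,0,0],[0,0,0]],[-1,[0,0,0],[0,0,0]]]' 50
python3 -m crank '[[-1,[0,0,0],[0,0,0]],[-1,[0,0,0],[0,0,0]],[-1,[0,0,0],[0,0,0]],[-1,[0,0,-0.05],[0,0,0]],[-1,[0,0,-0.1],[0,0,0]]]'
python3 - <<'E'
from h import *
im=manip.camera("side");crop(im,270,250,370,390,4,"pics/d2.png")
go(.485,-.198,.021,-22)
E
```

```text
clock: 5.25
position: [0.4858, -0.1983, 0.0237]
ee_rot: [0.827, 0.562, 0.0, 0.0]
ft_force: [-2.4, 1.4, 9.6]
grip_width: 0.585
clock: 5.75
position: [0.485, -0.1981, 0.0349]
ee_rot: [0.827, 0.562, -0.0, -0.0]
ft_force: [0.1, 0.4, -2.3]
grip_width: 0.578
tool shift units [ 0.001 -0.013  0.192] mm [ -0.9   0.5 -15.4] dist 15
tooly yaw -21.59 z [ 1.e-03 -2.e-04 -1.e+00]
turn units [ 0.001 -0.     0.009] deg [ 0.06 -0.01  0.41]
t 5.8 pos [ 0.4859 -0.1985  0.0364] F [ 1.4 -0.4  0.2] grip 0.579 q [-0.14  0.38  0.51  1.96 -0.24  0.86  0.12]
```

View pics/d2.png

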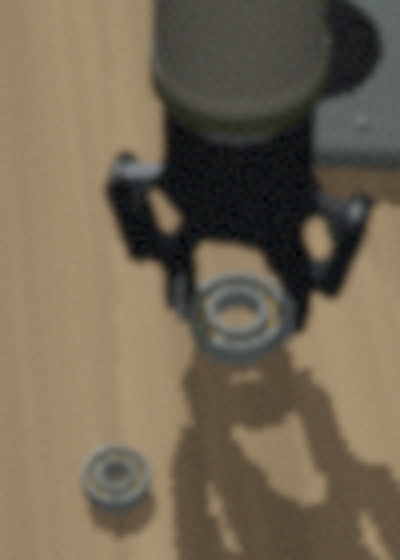

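Bearing is gripped and level. The 9.6 N was the fingertips touching the bench, so the tips and the bearing's bottom are at the same height. Lifting and carrying it to the stage.

```bash
python3 -m crank '[[-1,[0,0,-0.2],[0,0,0]],[-1,[0,0,-0.3],[0,0,0]],[-1,[0,0,-0.3],[0,0,0]],[-1,[0,0,-0.3],[0,0,0]],[-1,[0,0,0],[0,0,0]]]'
python3 -c "
from h import *
go(.552,-.002,.12,-11)"
```

```text
clock: 6.3
position: [0.4872, -0.1989, 0.1261]
ee_rot: [0.827, 0.562, 0.002, 0.002]
ft_force: [0.4, -0.9, -0.5]
grip_width: 0.581
tool shift units [ 2.586 -0.153  0.079] mm [ 64.8 196.9  -6.1] dist 207
tooly yaw -21.6 z [ 5.4e-03 -7.0e-04 -1.0e+00]
turn units [ 0.007 -0.001 -0.235] deg [  0.31  -0.05 -10.6 ]
t 6.3 pos [ 0.4872 -0.1989  0.1261] F [ 0.4 -0.9 -0.5] grip 0.581 q [-0.19  0.24  0.55  1.9  -0.15  1.03  0.05]
```

```bash
python3 -m crank '[[-1,[0.2,-0.01,0],[0,0,0]],[-1,[0.3,-0.02,0],[0,0,0]],[-1,[0.3,-0.02,0],[0,0,0]],[-1,[0.3,-0.02,0],[0,0,0]],[-1,[0.3,-0.02,0],[0,0,0]]]'
python3 -m crank '[[-1,[0.3,-0.02,0],[0,0,0]],[-1,[0.3,-0.02,0],[0,0,0]],[-1,[0.3,-0.02,0],[0,0,0]],[-1,[0.2,-0.02,0],[0,0,0]],[-1,[0.08,0,0],[0,0,0]]]'
python3 -c "
from h import *
go(.552,-.002,.08,-11)"
```

```text
clock: 6.8
position: [0.5198, -0.0904, 0.1222]
ee_rot: [0.827, 0.562, -0.0, -0.0]
ft_force: [-0.4, -0.6, -1.5]
grip_width: 0.581
clock: 7.3
position: [0.5488, 0.0004, 0.1223]
ee_rot: [0.826, 0.563, -0.0, -0.0]
ft_force: [-0.4, -0.4, -1.5]
grip_width: 0.582
tool shift units [-0.013  0.049  0.529] mm [  3.2  -2.4 -42.3] dist 43
tooly yaw -21.46 z [-7.e-04  3.e-04 -1.e+00]
turn units [-0.001 -0.    -0.232] deg [ -0.04  -0.   -10.46]
t 7.3 pos [5.488e-01 4.000e-04 1.223e-01] F [-0.4 -0.4 -1.5] grip 0.582 q [-0.45  0.29  0.43  1.84 -0.14  1.04 -0.34]
```

```bash
python3 -m crank '[[-1,[0,0.05,0.1],[0,0,0]],[-1,[0,0,0.2],[0,0,0]],[-1,[0,0,0.2],[0,0,0]],[-1,[0,0,0.16],[0,0,0]],[-1,[0,0,0],[0,0,0]]]'
python3 - <<'E'
from h import *
im=manip.camera("side");cv2.imwrite("pics/side3.png",im);crop(im,295,195,425,305,5,"pics/d3.png")
go(.552,-.002,.055,-11)
p=manip.get_obs()["position"]
print(proj("side",(p[0],p[1],p[2]-.023+.015)), proj("side",(.5531,-.0026,p[2]-.023+.015)))
E
```

```text
clock: 7.8
position: [0.5511, -0.004, 0.068]
ee_rot: [0.827, 0.562, -0.002, -0.001]
ft_force: [-0.1, 0.2, -1.1]
grip_width: 0.578
tool shift units [ 0.022 -0.006  0.178] mm [  0.2   1.8 -14.2] dist 14
tooly yaw -21.65 z [-1.8e-03 -6.0e-04 -1.0e+00]
turn units [-0.002  0.001 -0.237] deg [ -0.09   0.07 -10.65]
t 7.85 pos [ 0.5518 -0.0038  0.0692] F [-0.5 -0.1 -0.7] grip 0.58 q [-0.43  0.37  0.42  1.87 -0.18  0.94 -0.31]
[344.96788594 249.10307834] [345.42880995 248.70224194]
```

View pics/d3.png

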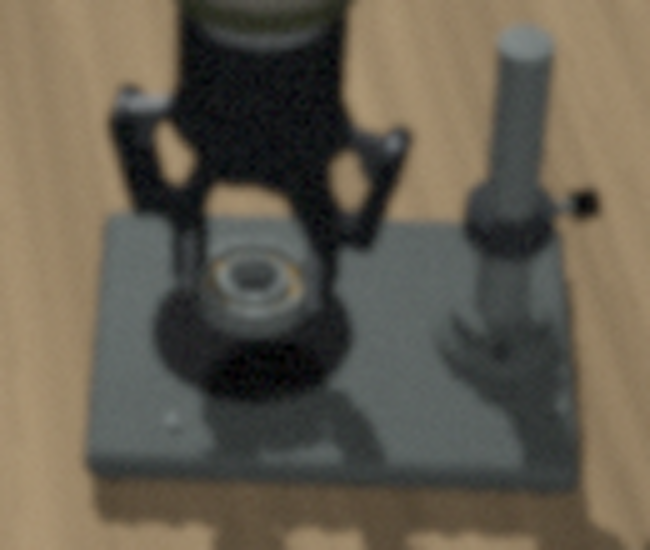

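```bash
python3 -m crank '[[-1,[0.024,0,0],[0,0,0]],[-1,[0,0,0.08],[0,0,0]],[-1,[0,0,0.08],[0,0,0]],[-1,[0,0,0.08],[0,0,0]],[-1,[0,0,0],[0,0,0]]]'
python3 - <<'E'
from h import *
im=manip.camera("side");crop(im,295,195,425,305,5,"pics/d4.png")
go(.552,-.002,.0457,-11)
p=manip.get_obs()["position"]
print(proj("side",(p[0],p[1],p[2]-.023+.015)), proj("side",(.5531,-.0026,p[2]-.023+.015)))
E
```

```text
clock: 8.35
position: [0.5525, -0.001, 0.0498]
ee_rot: [0.827, 0.562, -0.001, -0.0]
ft_force: [-0.2, -0.2, -0.9]
grip_width: 0.58
tool shift units [-0.015 -0.004  0.057] mm [-0.8 -1.  -4.6] dist 5
tooly yaw -21.58 z [-1.1e-03 -2.0e-04 -1.0e+00]
turn units [-0.001  0.001 -0.235] deg [ -0.06   0.03 -10.58]
t 8.4 pos [ 0.5528 -0.001   0.0503] F [ 0.5 -0.4 -1.2] grip 0.577 q [-0.42  0.4   0.41  1.88 -0.2   0.9  -0.3 ]
[345.02000873 254.14439382] [345.27825741 254.60252523]
```

View pics/d4.png

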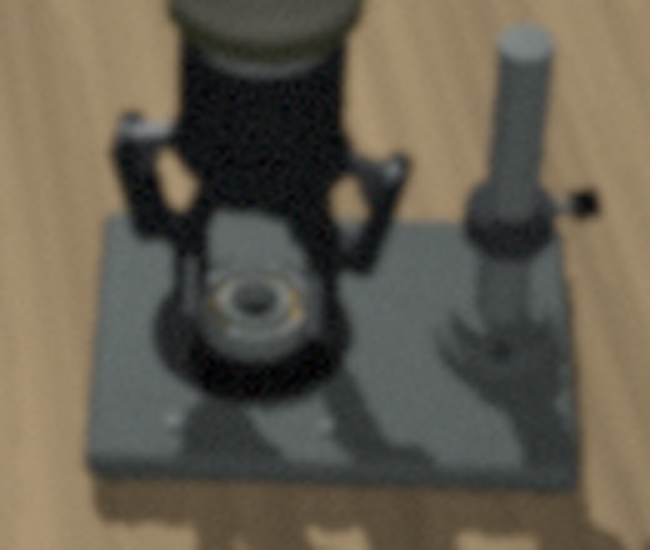

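```bash
python3 -m crank '[[-1,[0,0,0.015],[0,0,0]],[-1,[0,0,0.015],[0,0,0]],[-1,[0,0,0.015],[0,0,0]],[-1,[0,0,0],[0,0,0]],[-1,[0,0,0],[0,0,0]]]'
python3 -c "
from h import *
go(.552,-.002,.0457,-11)"
```

```text
clock: 8.9
position: [0.5532, -0.0009, 0.0473]
ee_rot: [0.827, 0.562, 0.0, -0.0]
ft_force: [-0.6, 0.9, -0.7]
grip_width: 0.584
tool shift units [-0.018 -0.009  0.02 ] mm [-1.2 -1.1 -1.6] dist 2
tooly yaw -21.58 z [ 1.e-04  1.e-04 -1.e+00]
turn units [ 0.    -0.    -0.235] deg [ 0.000e+00 -1.000e-02 -1.058e+01]
t 8.9 pos [ 0.5532 -0.0009  0.0473] F [-0.6  0.9 -0.7] grip 0.584 q [-0.42  0.41  0.4   1.88 -0.2   0.9  -0.3 ]
```

```bash
python3 -m crank '[[-1,[0,0,0.01],[0,0,0]],[-1,[0,0,0.01],[0,0,0]],[-1,[0,0,0],[0,0,0]],[-1,[0,0,0],[0,0,0]],[-1,[0,0,0],[0,0,0]]]'
python3 -c "
from h import *
go(.552,-.002,.0457,-11)"
```

```text
clock: 9.4
position: [0.5532, -0.0009, 0.0458]
ee_rot: [0.827, 0.562, 0.0, -0.0]
ft_force: [-0.7, -0.5, 2.3]
grip_width: 0.584
tool shift units [-0.018 -0.009  0.001] mm [-1.2 -1.1 -0.1] dist 2
tooly yaw -21.58 z [ 1.e-04  1.e-04 -1.e+00]
turn units [ 0.    -0.    -0.235] deg [ 0.000e+00 -1.000e-02 -1.058e+01]
t 9.4 pos [ 0.5532 -0.0009  0.0458] F [-0.7 -0.5  2.3] grip 0.584 q [-0.42  0.41  0.4   1.88 -0.2   0.89 -0.3 ]
```

```bash
python3 -m crank '[[-1,[0,0,0.005],[0,0,0]],[-1,[0,0,0],[0,0,0]],[0.25,[0,0,0],[0,0,0]],[0.35,[0,0,0],[0,0,0]],[0.5,[0,0,0],[0,0,0]]]'
python3 -m crank '[[0.8,[0,0,0],[0,0,0]],[1,[0,0,0],[0,0,0]],[1,[0,0,0],[0,0,0]],[1,[0,0,0],[0,0,0]],[1,[0,0,-0.05],[0,0,0]]]'
python3 -m crank '[[1,[0,0,-0.1],[0,0,0]],[1,[0,0,-0.3],[0,0,0]],[1,[0,0,-0.5],[0,0,0]],[1,[0,0,-0.5],[0,0,0]],[1,[0,0,-0.5],[0,0,0]]]'
python3 - <<'E'
from h import *
im=manip.camera("side");crop(im,295,195,425,305,5,"pics/d5.png")
go(.453,.323,.2,112)
E
```

```text
clock: 9.9
position: [0.5532, -0.001, 0.0452]
ee_rot: [0.827, 0.562, 0.0, 0.0]
ft_force: [0.0, 0.3, 0.1]
grip_width: 0.749
clock: 10.4
position: [0.5528, -0.001, 0.049]
ee_rot: [0.827, 0.562, -0.0, -0.0]
ft_force: [-0.2, -1.2, -0.2]
grip_width: 0.996
clock: 10.9
position: [0.553, -0.0012, 0.2037]
ee_rot: [0.827, 0.562, 0.0, 0.0]
ft_force: [0.6, -0.6, 0.1]
grip_width: 0.999
tool shift units [ 3.294 -2.691  0.127] mm [-102.8  324.3  -10.5] dist 340
tooly yaw -21.63 z [ 0.0094  0.0018 -1.    ]
turn units [ 0.013  0.009 -2.97 ] deg [   0.57    0.39 -133.63]
t 10.95 pos [ 0.5558 -0.0013  0.2105] F [ 2.6 -0.1  5.6] grip 1.004 q [-0.47  0.21  0.45  1.74 -0.1   1.21 -0.38]
```

View pics/d5.png

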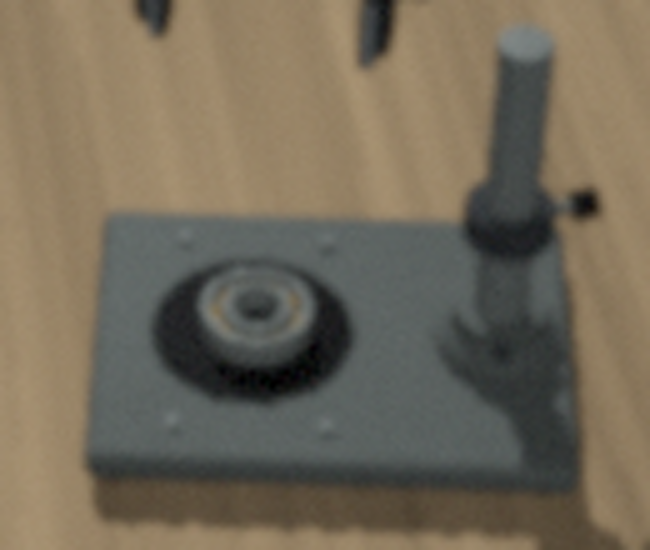

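```bash
python3 -m crank '[[1,[0.5,-0.2,0],[0,0,0]],[1,[0.5,-0.2,0],[0,0,0]],[1,[0.5,-0.2,0],[0,0,0]],[1,[0.5,-0.3,0],[0,0,0]],[1,[0.5,-0.3,0],[0,0,0]]]'
python3 -m crank '[[1,[0,0,0],[0,0,0.18]],[1,[0,0,0],[0,0,0.18]],[1,[0,0,0],[0,0,0.18]],[1,[0,0,0],[0,0,0.18]],[1,[0,0,0],[0,0,0.18]]]'
python3 - <<'E'
from h import *
print("bear side",atz("side",(346.2,255.6),.037))
im=manip.camera("top");cv2.imwrite("pics/top6.png",im)
go(.453,.323,.2,-68)
E
```

```text
clock: 11.45
position: [0.5372, 0.2219, 0.202]
ee_rot: [0.827, 0.562, 0.0, 0.0]
ft_force: [1.0, 0.6, 0.1]
grip_width: 1.002
clock: 11.95
position: [0.5375, 0.2203, 0.2018]
ee_rot: [0.971, 0.238, 0.0, -0.0]
ft_force: [0.2, -0.9, -0.4]
grip_width: 0.997
bear side [ 0.55567328 -0.00081632  0.037     ]
tool shift units [-0.357 -1.624  0.023] mm [-84.5 102.7  -1.8] dist 133
tooly yaw -62.93 z [ 5.e-04  4.e-04 -1.e+00]
turn units [-0.    -0.001  0.113] deg [-0.01 -0.03  5.07]
t 12.0 pos [0.5375 0.2203 0.2018] F [ 0.1 -0.4 -0.8] grip 1.004 q [-0.81  0.28  0.41  1.67 -0.12  1.22 -1.47]
```

View pics/top6.png

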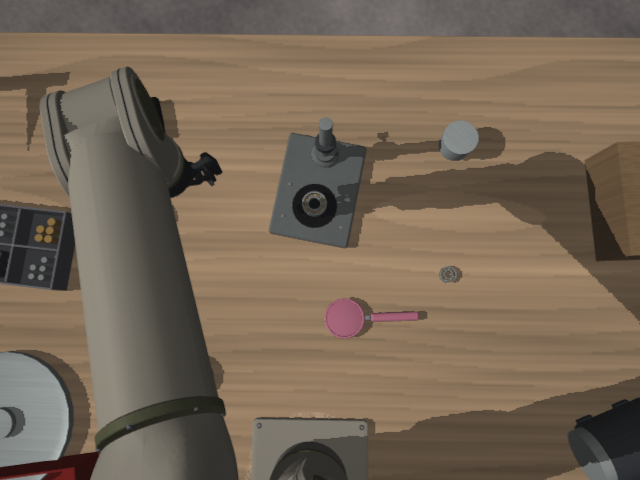

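```bash
python3 - <<'E'
from h import *
im=cv2.imread("pics/top6.png");crop(im,285,175,345,235,10,"pics/d6.png")
E
python3 -m crank '[[1,[-0.07,-0.32,0],[0,0,0]],[1,[-0.07,-0.32,0],[0,0,0]],[1,[-0.07,-0.32,0],[0,0,0]],[1,[-0.07,-0.32,0],[0,0,0]],[1,[-0.07,-0.33,0],[0,0,0]]]'
python3 -m crank '[[1,[0,0,0.3],[0,0,0.113]],[1,[0,0,0.4],[0,0,0]],[1,[0,0,0.4],[0,0,0]],[1,[0,0,0.1],[0,0,0]],[1,[0,0,0],[0,0,0]]]'
python3 - <<'E'
from h import *
im=manip.camera("side");cv2.imwrite("pics/side7.png",im);crop(im,230,130,350,220,6,"pics/d7.png")
go(.453,.323,.05,-68)
E
```

```text
clock: 12.5
position: [0.4518, 0.3216, 0.2018]
ee_rot: [0.97, 0.243, 0.0, -0.0]
ft_force: [0.1, 0.1, 0.5]
grip_width: 0.998
clock: 13.0
position: [0.4521, 0.3206, 0.1049]
ee_rot: [0.98, 0.199, -0.001, 0.001]
ft_force: [0.2, -0.4, 1.1]
grip_width: 1.002
tool shift units [ 0.011 -0.021  0.702] mm [  0.2   1.9 -56.2] dist 56
tooly yaw -67.11 z [ 4.e-04  2.e-04 -1.e+00]
turn units [-0.    -0.001  0.02 ] deg [-0.   -0.02  0.89]
t 13.05 pos [0.4528 0.3211 0.1062] F [0.3 0.8 1. ] grip 1.001 q [-0.98  0.32  0.32  1.83 -0.12  1.01 -1.78]
```

View pics/d6.png

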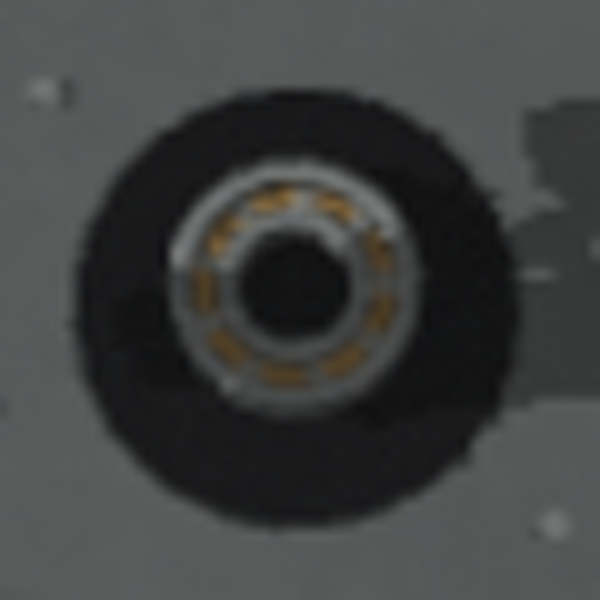

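View pics/d7.png

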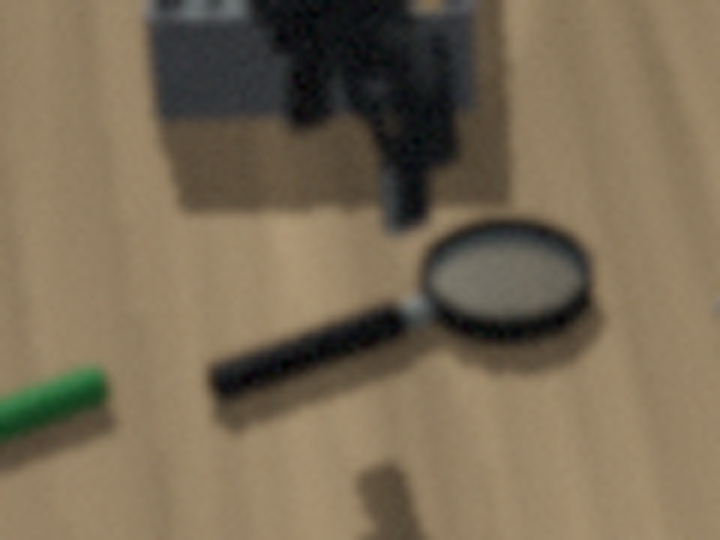

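```bash
python3 - <<'E'
from h import *
print("top bear",atz("top",(314.05,203.15),.037),"plate",atz("top",(314.25,205.35),.022))
E
python3 -m crank '[[1,[0.01,-0.02,0.2],[0,0,0.02]],[1,[0,0,0.3],[0,0,0]],[1,[0,0,0.2],[0,0,0]],[1,[0,0,0],[0,0,0]],[1,[0,0,0],[0,0,0]]]'
python3 - <<'E'
from h import *
im=manip.camera("side");crop(im,230,130,350,220,6,"pics/d8.png")
im=manip.camera("top");crop(im,100,180,220,300,5,"pics/d8t.png")
go(.453,.323,.025,-68)
E
```

```text
top bear [ 0.55255868 -0.0010258   0.037     ] plate [ 0.55095059 -0.00124568  0.022     ]
clock: 13.55
position: [0.4535, 0.3234, 0.051]
ee_rot: [0.982, 0.19, 0.001, -0.001]
ft_force: [0.0, 0.9, 0.5]
grip_width: 0.999
tool shift units [-0.01   0.004  0.328] mm [ -0.5  -0.6 -26.2] dist 26
tooly yaw -68.06 z [ 0.002  0.002 -1.   ]
turn units [-0.001 -0.003 -0.001] deg [-0.07 -0.15 -0.06]
t 13.65 pos [0.4535 0.3236 0.0512] F [0.1 0.6 0.2] grip 0.995 q [-0.96  0.4   0.31  1.86 -0.15  0.9  -1.77]
```

View pics/d8.png

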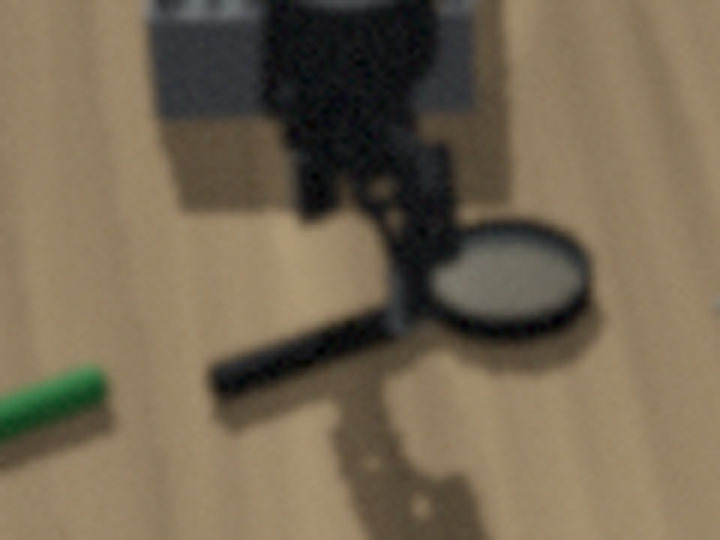

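View pics/d8t.png

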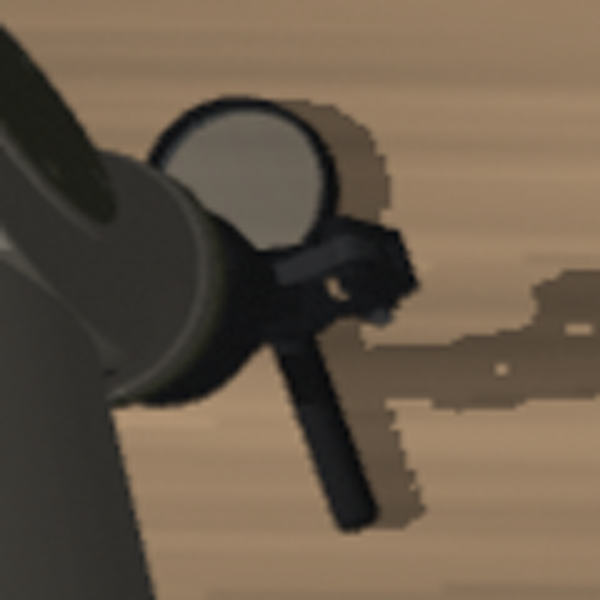

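```bash
python3 -m crank '[[-0.2,[0,0,0],[0,0,0]],[-0.2,[0,0,0],[0,0,0]],[-0.2,[0,0,0],[0,0,0]],[-0.2,[-0.01,0,0.1],[0,0,0]],[-0.2,[0,0,0.1],[0,0,0]]]'
python3 -m crank '[[-0.2,[0,0,0.03],[0,0,0]],[-0.2,[0,0,0.03],[0,0,0]],[-0.2,[0,0,0],[0,0,0]],[-0.2,[0,0,0],[0,0,0]],[-0.2,[0,0,0],[0,0,0]]]'
python3 - <<'E'
from h import *
im=manip.camera("side");crop(im,230,130,350,220,6,"pics/d9.png")
go(.453,.323,.025,-68)
E
```

```text
clock: 14.15
position: [0.4516, 0.3226, 0.0327]
ee_rot: [0.982, 0.19, 0.0, -0.0]
ft_force: [0.2, -0.1, -0.4]
grip_width: 0.399
clock: 14.65
position: [0.452, 0.3226, 0.0287]
ee_rot: [0.982, 0.19, 0.0, -0.0]
ft_force: [0.2, -0.9, -0.0]
grip_width: 0.401
tool shift units [0.014 0.001 0.047] mm [ 1.1  0.4 -3.7] dist 4
tooly yaw -68.06 z [ 3.e-04  3.e-04 -1.e+00]
turn units [-0.    -0.    -0.001] deg [-0.01 -0.02 -0.06]
t 14.7 pos [0.4519 0.3226 0.0287] F [-0.4 -0.5  0.3] grip 0.404 q [-0.96  0.43  0.3   1.88 -0.16  0.86 -1.76]
```

View pics/d9.png

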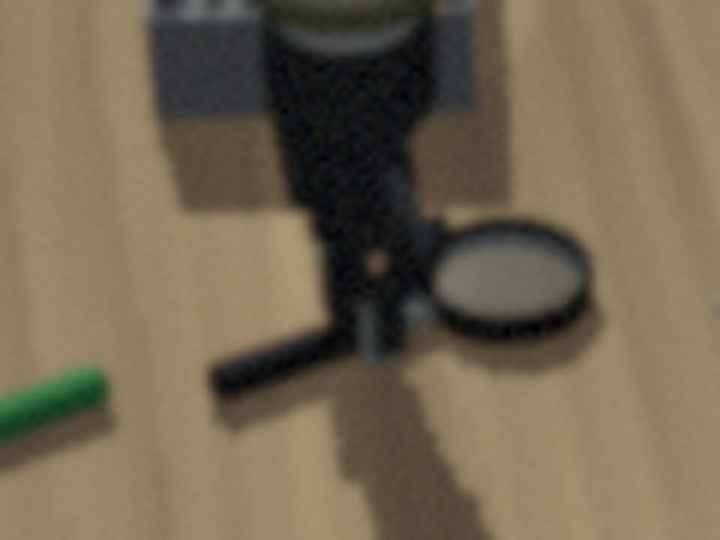

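```bash
python3 -m crank '[[-0.2,[0,0,0.012],[0,0,0]],[-0.2,[0,0,0],[0,0,0]],[-0.4,[0,0,0],[0,0,0]],[-0.5,[0,0,0],[0,0,0]],[-0.5,[0,0,0],[0,0,0]]]' 80
python3 -m crank '[[-1,[0,0,0],[0,0,0]],[-1,[0,0,0],[0,0,0]],[-1,[0,0,0],[0,0,0]],[-1,[0,0,0],[0,0,0]],[-1,[0,0,0],[0,0,0]]]' 80
python3 - <<'E'
from h import *
go(.453,.323,.025,-68)
E
```

```text
clock: 15.2
position: [0.4518, 0.3226, 0.0276]
ee_rot: [0.982, 0.19, 0.0, -0.0]
ft_force: [-0.1, 0.8, -0.4]
grip_width: 0.25
clock: 15.7
position: [0.4519, 0.3227, 0.028]
ee_rot: [0.982, 0.19, 0.0, -0.0]
ft_force: [-0.9, 0.8, 5.7]
grip_width: 0.185
tool shift units [0.013 0.002 0.037] mm [ 1.1  0.3 -3. ] dist 3
tooly yaw -68.06 z [ 3.e-04  6.e-04 -1.e+00]
turn units [-0.001 -0.001 -0.001] deg [-0.02 -0.03 -0.06]
t 15.7 pos [0.4519 0.3227 0.028 ] F [-0.9  0.8  5.7] grip 0.185 q [-0.96  0.43  0.3   1.88 -0.16  0.86 -1.76]
```

```bash
python3 -m crank '[[-1,[0,0,-0.1],[0,0,0]],[-1,[0,0,-0.2],[0,0,0]],[-1,[0,0,-0.4],[0,0,0]],[-1,[0,0,-0.4],[0,0,0]],[-1,[0,0,-0.4],[0,0,0]]]'
python3 -m crank '[[-1,[0,0,-0.4],[0,0,0]],[-1,[0,0,-0.2],[0,0,0]],[-1,[0,0,-0.1],[0,0,0]],[-1,[0,0,0],[0,0,0]],[-1,[0,0,0],[0,0,0]]]'
python3 - <<'E'
from h import *
im=manip.camera("side");crop(im,230,80,370,200,5,"pics/d10.png")
go(.478,.012,.2,-100.8)
p=manip.get_obs()["position"]
for a in range(0,360,90):
  c=p+np.array([.075*np.cos(np.radians(22)),.075*np.sin(np.radians(22)),-.02]); t=np.radians(a)
  q=proj("side",c+[.041*np.cos(t),.041*np.sin(t),.008]); print(a,((q-[230,80]+.5)*5-.5).round())
E
```

```text
clock: 16.2
position: [0.4516, 0.3221, 0.1489]
ee_rot: [0.982, 0.19, -0.0, 0.0]
ft_force: [0.8, 1.4, -1.1]
grip_width: 0.182
clock: 16.7
position: [0.4513, 0.3221, 0.2025]
ee_rot: [0.982, 0.19, -0.001, 0.0]
ft_force: [-0.3, -0.4, -2.5]
grip_width: 0.18
tool shift units [-1.137  3.72   0.033] mm [  26.8 -310.1   -2.2] dist 311
tooly yaw -68.07 z [-0.0015 -0.0014 -1.    ]
turn units [0.002 0.002 0.727] deg [ 0.08  0.1  32.73]
t 16.75 pos [0.4512 0.3221 0.2022] F [ 0.2 -0.6 -1.5] grip 0.183 q [-1.    0.21  0.34  1.74 -0.08  1.21 -1.83]
0 [490. 199.]
90 [402. 164.]
180 [333. 212.]
270 [422. 248.]
```

View pics/d10.png

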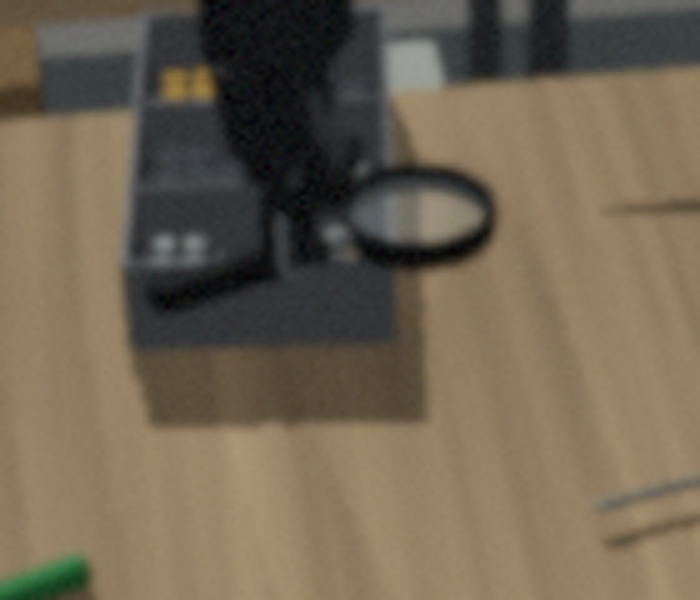

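```bash
python3 -m crank '[[-1,[-0.1,0.3,0],[0,0,0]],[-1,[-0.12,0.4,0],[0,0,0]],[-1,[-0.12,0.4,0],[0,0,0]],[-1,[-0.12,0.4,0],[0,0,0]],[-1,[-0.12,0.4,0],[0,0,0]]]'
python3 -m crank '[[-1,[-0.12,0.4,0],[0,0,0]],[-1,[-0.12,0.4,0],[0,0,0]],[-1,[-0.12,0.4,0],[0,0,0]],[-1,[-0.12,0.4,0],[0,0,0]],[-1,[-0.06,0.2,0],[0,0,0]]]'
python3 -m crank '[[-1,[0,0,0],[0,0,0.1]],[-1,[0,0,0],[0,0,0.15]],[-1,[0,0,0],[0,0,0.15]],[-1,[0,0,0],[0,0,0.15]],[-1,[0,0,0],[0,0,0.15]]]'
python3 -c "
from h import *
go(.4793,.0132,.16,-100.8)"
```

```text
clock: 17.25
position: [0.465, 0.1626, 0.2024]
ee_rot: [0.982, 0.19, -0.001, 0.0]
ft_force: [0.8, -1.5, -1.9]
grip_width: 0.18
clock: 17.75
position: [0.4787, 0.0112, 0.2026]
ee_rot: [0.982, 0.189, -0.001, 0.0]
ft_force: [-0.5, 0.7, -1.8]
grip_width: 0.18
clock: 18.25
position: [0.4787, 0.0143, 0.2025]
ee_rot: [0.996, -0.086, -0.001, 0.0]
ft_force: [0.4, -0.2, -1.4]
grip_width: 0.185
tool shift units [0.011 0.012 0.531] mm [  0.6  -1.1 -42.5] dist 42
tooly yaw -99.85 z [-1.7e-03 -7.0e-04 -1.0e+00]
turn units [0.001 0.002 0.021] deg [0.06 0.09 0.95]
t 18.25 pos [0.4787 0.0143 0.2025] F [ 0.4 -0.2 -1.4] grip 0.185 q [-0.7   0.03  0.6   1.93 -0.02  1.19 -1.84]
```

```bash
python3 -m crank '[[-1,[0.01,0.01,0.2],[0,0,0.02]],[-1,[0,0,0.2],[0,0,0]],[-1,[0,0,0.13],[0,0,0]],[-1,[0,0,0],[0,0,0]],[-1,[0,0,0],[0,0,0]]]'
cat > ov.py <<'E'
from h import *
import sys
# overlay the rim at an assumed lens pose
def overlay(tag,c=None):
    o=manip.get_obs();p=o["position"];Rm=R.from_quat(o["ee_rot"]).as_matrix()
    hx=-Rm[:,0]*np.sign(-Rm[0,0]) if False else (Rm[:,0] if Rm[0,0]>0 else -Rm[:,0])
    c=p+.075*hx+.020*Rm[:,2]
    print("pred lens",c.round(4)); th=np.linspace(0,2*np.pi,90)
    for n,(x0,y0,x1,y1) in{"side":(290,170,430,290),"top":(255,125,375,245)}.items():
        im=manip.camera(n);cv2.imwrite(f"pics/{n}_{tag}.png",im)
        s=5;a=cv2.resize(im[y0:y1,x0:x1],None,fx=s,fy=s,interpolation=cv2.INTER_CUBIC);a=np.clip(a*1.6,0,255).astype(np.uint8)
        cv2.imwrite(f"pics/{n}_{tag}_raw.png",a)
        for dz,col in((.008,(0,0,255)),(-.008,(0,255,255))):
            q=np.array([(proj(n,c+[.041*np.cos(t),.041*np.sin(t),dz])-[x0,y0]+.5)*s-.5 for t in th])
            cv2.polylines(a,[np.round(q).astype(int)],True,col,1)
        cv2.imwrite(f"pics/{n}_{tag}_ov.png",a)
overlay(sys.argv[1])
E
python3 ov.py a; python3 -c "
from h import *
go(.4793,.0132,.129,-100.8)"
```

```text
clock: 18.75
position: [0.4798, 0.0135, 0.1611]
ee_rot: [0.996, -0.091, -0.0, 0.0]
ft_force: [0.3, -0.4, -1.0]
grip_width: 0.182
pred lens [ 5.536e-01 -2.000e-04  1.411e-01]
tool shift units [-0.012  0.007  0.409] mm [ -1.   -0.3 -32.7] dist 33
tooly yaw -100.47 z [ 8.e-04  2.e-04 -1.e+00]
turn units [-0.    -0.001  0.007] deg [-0.02 -0.04  0.33]
t 18.85 pos [0.4803 0.0135 0.1617] F [-0.1  0.1 -0.7] grip 0.183 q [-0.69  0.08  0.6   1.98 -0.05  1.1  -1.82]
```

View pics/side_a_ov.png

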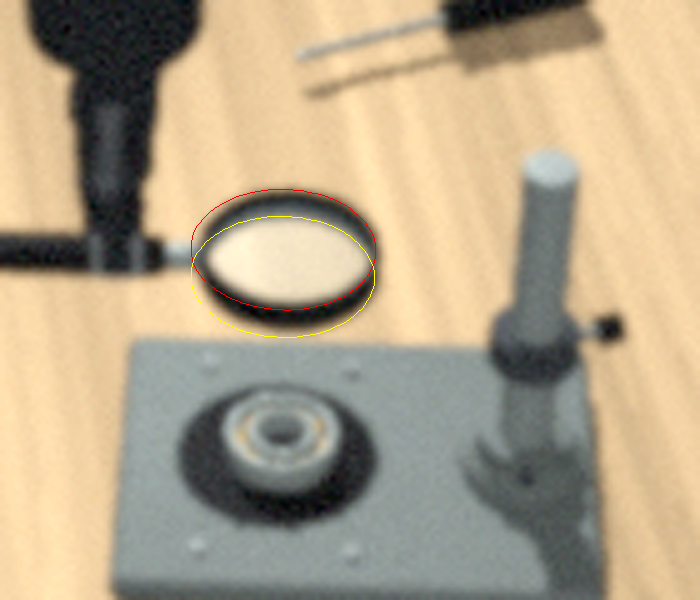

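View pics/top_a_ov.png

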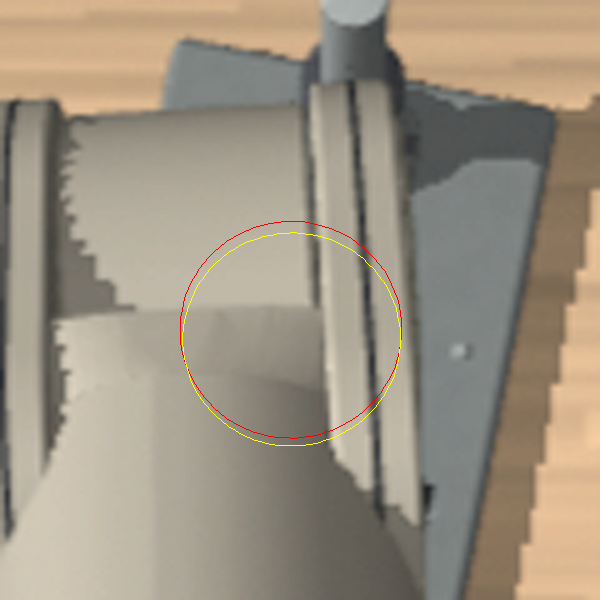

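```bash
python3 -m crank '[[-1,[0.01,0.015,0.1],[0,0,0.007]],[-1,[0,0,0.15],[0,0,0]],[-1,[0,0,0.1],[0,0,0]],[-1,[0,0,0.05],[0,0,0]],[-1,[0,0,0],[0,0,0]]]'
python3 ov.py b; python3 -c "
from h import *
go(.4808,.0121,.129,-100.8)"
```

```text
clock: 19.35
position: [0.48, 0.0121, 0.1283]
ee_rot: [0.996, -0.094, -0.001, 0.0]
ft_force: [0.5, -0.6, -1.6]
grip_width: 0.179
pred lens [ 0.5536 -0.002   0.1082]
tool shift units [0.003 0.    0.002] mm [ 0.3 -0.1 -0.2] dist 0
tooly yaw -100.79 z [-0.e+00 -1.e-04 -1.e+00]
turn units [0. 0. 0.] deg [0.   0.   0.01]
t 19.45 pos [0.4805 0.0122 0.1292] F [ 0.9 -1.  -1.9] grip 0.182 q [-0.68  0.13  0.6   2.01 -0.09  1.03 -1.8 ]
```

View pics/side_b_ov.png

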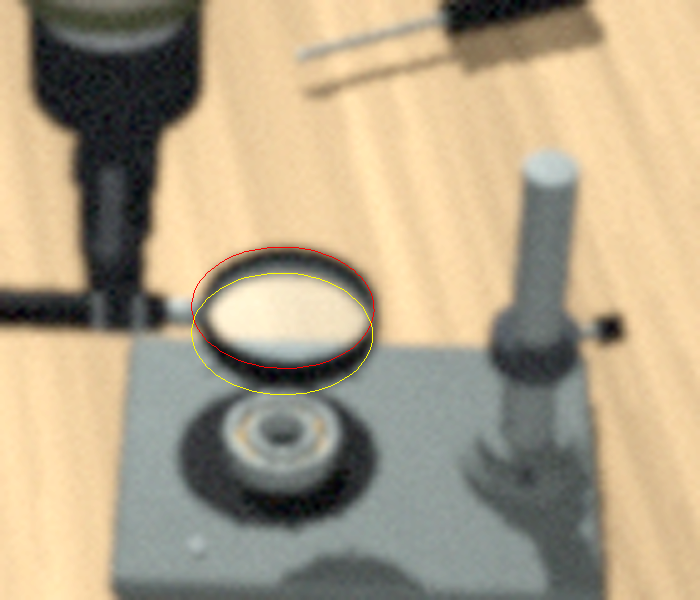

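View pics/side_b_raw.png

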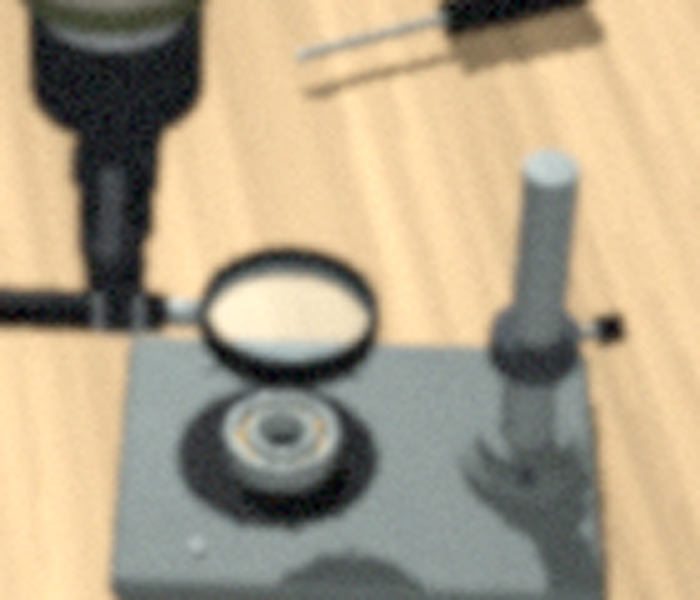

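View pics/top_b.png

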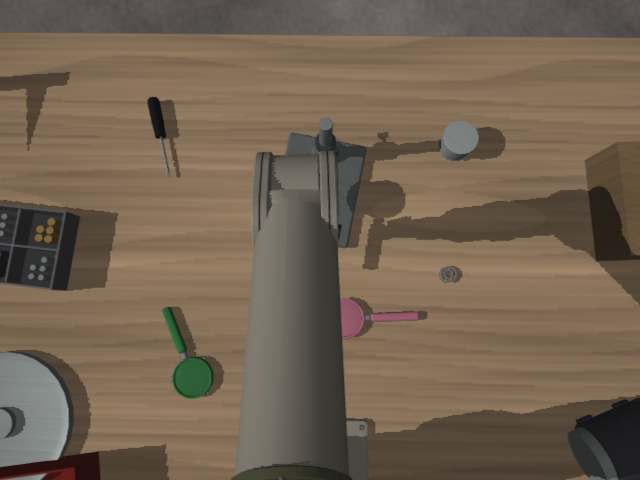

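```bash
python3 - <<'E'
from h import *
f=lambda p:((proj("side",p)-[290,170]+.5)*5-.5).round(1)
for p in((.5557,-.0008,.109),(.5536,-.002,.109),(.553,-.002,.109)): print(p,f(p))
print("bearing centre top pred", f((.553,-.002,.037)),f((.5557,-.0008,.037)))
obs=((np.array([289.5,315.5])+.5)/5-.5)+[290,170]
print("lens side xy at z=.109",atz("side",obs,.109), "at .1065",atz("side",obs,.1115))
E
```

```text
(0.5557, -0.0008, 0.109) [286.1 315.6]
(0.5536, -0.002, 0.109) [282.  317.8]
(0.553, -0.002, 0.109) [280.7 317.9]
bearing centre top pred [277.8 432.3] [283.1 430. ]
lens side xy at z=.109 [ 0.55721655 -0.00095304  0.109     ] at .1065 [ 0.55671024 -0.00369006  0.1115    ]
```

```bash
python3 - <<'E'
from h import *
f=lambda p:((proj("side",p)-[290,170]+.5)*5-.5).round(1)
d=np.array([np.cos(np.radians(-10.8)),np.sin(np.radians(-10.8)),0])
L=np.array([.5572,-.001,.109])
for s in(-.15,-.13,-.1,-.0605,-.05,0,.041): print(s,f(L+s*d))
im=cv2.imread("pics/side_b.png");g=cv2.cvtColor(im,cv2.COLOR_BGR2GRAY).astype(float)
# handle centreline: dark centroid per column rows 220..250
for c in range(270,322,4):
    col=g[222:242,c];w=np.clip(70-col,0,None);r=222+(w*np.arange(20)).sum()/max(w.sum(),1e-6); print(c,((c-290+.5)*5-.5,(r-170+.5)*5-.5), round(w.sum()))
E
```

```text
-0.15 [-40.3 305.3]
-0.13 [  3.4 306.7]
-0.1 [ 69.2 308.7]
-0.0605 [156.  311.4]
-0.05 [179.1 312.1]
0 [289.5 315.6]
0.041 [380.3 318.4]
270 (-98.0, np.float64(262.0)) 0
274 (-78.0, np.float64(262.0)) 0
278 (-58.0, np.float64(262.0)) 0
282 (-38.0, np.float64(307.8849557522125)) 226
286 (-18.0, np.float64(308.7300380228137)) 263
290 (2.0, np.float64(308.9257950530036)) 283
294 (22.0, np.float64(309.81588447653434)) 277
298 (42.0, np.float64(310.33333333333326)) 291
302 (62.0, np.float64(310.70307167235495)) 293
306 (82.0, np.float64(311.1009463722398)) 317
310 (102.0, np.float64(286.398249452954)) 457
314 (122.0, np.float64(293.134328358209)) 670
318 (142.0, np.float64(296.7235023041475)) 217
```

Lens is level: the handle slope fits to about 0.3°. The rim sits about 1.3 mm too far in x relative to the bearing, so I'll nudge it and let it settle.

```bash
python3 -m crank '[[-1,[-0.016,0.002,0],[0,0,0]],[-1,[0,0,0],[0,0,0]],[-1,[0,0,0],[0,0,0]],[-1,[0,0,0],[0,0,0]],[-1,[0,0,0],[0,0,0]]]'
python3 -m crank '[[-1,[0,0,0],[0,0,0]],[-1,[0,0,0],[0,0,0]],[-1,[0,0,0],[0,0,0]],[-1,[0,0,0],[0,0,0]],[-1,[0,0,0],[0,0,0]]]'
python3 ov.py c; python3 -c "
from h import *
go(.4793,.0121,.129,-100.8);print(abs(manip.get_obs()['joint_velocities']).max())"
```

```text
clock: 19.95
position: [0.4792, 0.0124, 0.1292]
ee_rot: [0.996, -0.094, 0.0, -0.0]
ft_force: [-0.6, -0.4, -1.8]
grip_width: 0.183
clock: 20.45
position: [0.4792, 0.0123, 0.1291]
ee_rot: [0.996, -0.094, -0.0, -0.0]
ft_force: [-0.4, 0.6, -2.0]
grip_width: 0.185
pred lens [ 0.5529 -0.0017  0.1091]
tool shift units [0.001 0.002 0.002] mm [ 0.1 -0.2 -0.2] dist 0
tooly yaw -100.78 z [ 1.e-04  1.e-04 -1.e+00]
turn units [-0. -0.  0.] deg [-0.01 -0.    0.02]
t 20.55 pos [0.4792 0.0123 0.1292] F [ 0.8  0.  -1.9] grip 0.184 q [-0.68  0.13  0.6   2.01 -0.09  1.02 -1.8 ]
0.0014861687073989599
```

View pics/side_c_raw.png

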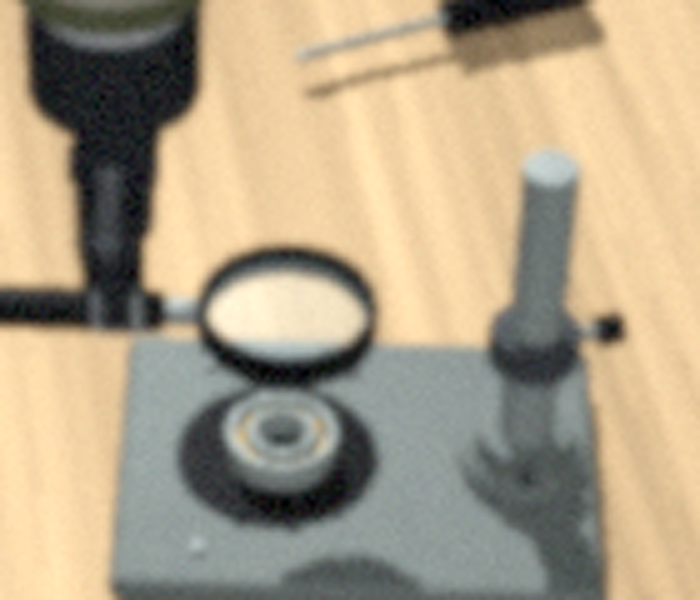

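View pics/side_c.png

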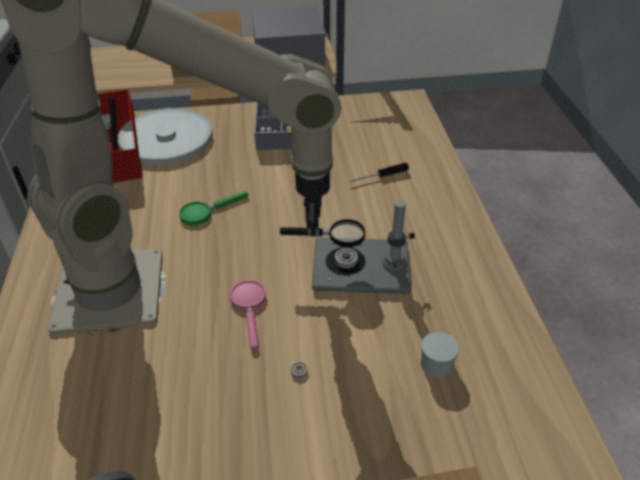

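The rim is now centred at (347, 233) in the side image. That matches the expected position over the bearing, which is at (346, 256) in the same view. The small bearing, tin and screwdriver are unmoved, and the arm is still.

```bash
python3 -c "
from workcell import manip
print(manip.hand_in())"
```

```text
the job is handed in; nothing more can be done
None
```

I set the large bearing down on the stage plate, then picked up the black magnifier, and handed in at 20.6 s while holding it level over the bearing.

- **Bearing:** it was released after about 3 N of contact, not dropped. It lies about 2–3 mm from the plate centre by the cameras, mostly in x; I left it there.
- **Focal height:** I estimated the collar's top face at 0.109 m, give or take about 2 mm. The collar's front edges read 0.110–0.111 m and its back edges 0.104–0.106 m, so I settled between them. The lens centre is at 0.109 m by the arm's reading, and the side camera agrees.
- **Centring:** the lens is within about 1 mm of the bearing in the side view after a last nudge of 1.3 mm. The arm blocked the top camera at the end, so that rests on one camera and the arm's own position.
- **Level and steady:** the handle's slope in the image fits a level magnifier to about 0.3°. I gripped at 80 N, the arm was still, and the only force on the wrist was about 2 N, close to the magnifier's own weight.
- **Contacts:** the fingertips touched the bench lightly during both grasps, at 9.6 N and 5.7 N.
- **Bystanders:** the small bearing, grease tin and screwdriver looked unmoved in the last pictures.

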